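Unpin, lift and draw the sagging bolt of the reagent cabinet and hold its gate ajar

TASK

My hands are full of slides: please open the small reagent cabinet for me. Pull the drop pin up out of its eyes behind the bolt and stand it in the steel cup so it does not get lost; then lift the sagging bolt by its knob until its nose clears the keeper's bent-up lip, draw it back out of the keeper without forcing it, and pull the gate open about a hand's width (some 8 cm at its free edge). The gate springs shut by itself, so finish while still holding it ajar by the bolt's knob, and do not push or knock over the bottles or the cup.

Things in the scene. Friction and masses are not known exactly. Their poses are not given: they have to be found in the camera images.
- cabinet: White cabinet with a barred aluminium gate, 280 wide (y) x 134 deep (x) x 170 mm high, fixed. Origin: on the desk under it, midway in y, 84 mm behind the gate's face; the front looks to its -x. The gate's front face is the plane x = -84 mm, top edge z = 163 mm, hinge at its left edge (y = +124 mm), free edge on its right (y = -100 mm); right of that a fixed stile carries the keeper.
- gate (a joint): Opening angle of the gate, rad: 0 shut, grows to 1.5 as the free edge swings out to the cabinet's front (clockwise from above). A spring always pulls it shut: 0.3 N m, plus 0.3 N m per rad of opening (1.5 to 2.5 N at the knob). The free edge is 224 mm from the hinge axis, so 8 cm of opening is about 0.37 rad.
- gate_hinge (a point): Point on the gate's vertical hinge axis, at cabinet (x, y, z) = (-84, 124, 170) mm. Fixed.
- bolt: Loose steel slide bolt, 12 mm square, 146 mm long, about 0.18 kg, in three guide loops on the gate's front. Origin: on its axis under the knob, at first at cabinet (-94, -80, 138) mm; its y axis runs along the bolt away from the nose. The worn loops let it rise 12 mm; it sags by its weight. It draws back 36 mm along +y; 30 mm frees it of the keeper. While the pin is in, it moves only 3 mm.
- bolt_knob (a point): Middle of the grip of the bolt's upright knob, 47.5 mm above the bolt's axis and so above the cabinet's top: 17 mm diameter, straight for 21 mm (37 to 58 mm above the axis, top at 62 mm), on an 8 mm stem. 10 mm in front of the gate's front face, 204 mm from the hinge axis along the gate while the bolt is home, 168 mm when it is drawn fully.
- bolt_tip (a point): Centre of the bolt's nose end, 50 mm from the bolt's origin along its -y. The nose is about 13 mm long; behind it the bolt's underside has a groove about 16 mm long and 7.5 mm deep, undercut towards the nose.
- pin: Loose steel drop pin, 117 mm long, 0.06 kg, upright through two eyes (12 mm bore) on the gate behind the bolt's tail, 103 mm left of the knob. Origin at its lower end (at first 105 mm above the desk), z up along it. Shank 8 mm; a collar 17 mm in diameter, 63 mm up, hangs on the upper eye; head above. It leaves the eyes after rising 65 mm.
- pin_head (a point): Middle of the pin's head: cylinder 14 mm diameter, 32 mm tall, 101 mm above the pin's lower end.
- cup: Loose open stainless steel cup, mouth 72 mm outside diameter, 75 mm high, 3 mm wall, 0.25 kg. Origin: centre of its underside, z up. Stands on the desk to the left or to the right in front of the cabinet.
- dropper_bottle: White dropper bottle, 36 mm diameter, 106 mm high, loose bystander in front of the cabinet, on the other side from the cup. Origin: centre of its underside, z up.
- amber_bottle: Small amber bottle with black cap, 29 mm diameter, 61 mm high, loose bystander near the desk's front edge. Origin: centre of its underside, z up.
- keeper: Fixed steel staple round the bolt's nose; origin: top of its bent-up lip, at cabinet (-94, -110, 138) mm. The lip leans to the nose and stands 6 mm up into the bolt's groove, so a straight pull only hooks it faster, 7 mm on. Lift the bolt by about 8.5 mm (over 6.5) from rest first, keep it lifted over the first 25 mm of drawing; then it may sink again.
Things that resemble listed ones, but are neither listed nor needed, are in the scene too. There is more than one size of the pin; the one meant has the size given above.

How it is judged:
On the way, in this order (a step that is already met when the one before it is completed fails the run):
1. the pin stands in the cup and is let go (horizontal distance between pin and cup below 0.034 m and z of pin in the frame of cup below 0.02 m and contact force between the fingers and pin below 0.1 N and angle between cup's own z axis and vertical below 0.2 rad), for 0.2 s.
2. the bolt is drawn until its tip is clear of the keeper's lip (horizontal distance between bolt_tip and gate_hinge below 0.23 m), for 0.1 s.
At the end, for the whole second after the job is handed in: Gate open 0.22 to 0.58 rad (5 to 12 cm at its free edge) and still; fingers press on the bolt (over 1 N); bolt tip clear of the keeper (under 230 mm from the hinge axis); pin standing in the upright cup (lower end within 34 mm of its axis, under 20 mm above its underside) (value of joint gate between 0.22 and 0.58 rad and contact force between the fingers and bolt above 1 N and horizontal distance between pin and cup below 0.034 m and z of pin in the frame of cup below 0.02 m and angle between cup's own z axis and vertical below 0.2 rad and horizontal distance between bolt_tip and gate_hinge below 0.23 m and velocity of joint gate between -0.1 and 0.1 rad/s); the arm keeps its last pose, push and grip.
It fails at once if a bottle or the cup is knocked over (tilted over 0.5 rad) (angle between any of dropper_bottle, amber_bottle, cup's own z axis and vertical above 0.5 rad).
It fails at once if a bottle or the cup is pushed more than 5 cm from its place (distance of any of dropper_bottle, amber_bottle, cup from where it was at the start of the episode above 0.05 m).
It fails at once if the bolt is forced against the keeper with over 40 N (contact force between bolt and keeper above 40 N).
It also fails if it takes over 48 s, if anything falls off the work surface, if the arm or the gripper's body presses on something with over 40 N, if the wrist force passes 120 N, or if a joint passes its speed limit or range.

ROBOT

A 6-joint arm with a two-finger parallel gripper is mounted at the origin on a cart in front of the work surface, level with it; the furniture and walls round the work are solid. World frame = base frame: x ahead of the robot, y to its left, z up, the work surface at z = 0. Lengths are in m, angles in rad, forces in N, time in s.
With the tool pointing down it reaches from about 0.4 to 0.825 m from the base axis. Payload 7 kg.
Tool frame: the origin (TCP) lies midway between the tips of the shut fingers; the grasp point (between the pads) lies 19 mm behind it; z points along the fingers, x is the direction in which the jaws open and shut, and the axes are right-handed (so a half turn about z gives the same grasp; the last joint's range is limited). The gripper opens to 88 mm and grips with 3 to 60 N. Pads are 19 mm wide; open, the fingers measure 130 mm over their backs; the gripper's body (78 mm by 193 mm) begins 47 mm behind the grasp point.
Start: joints at [-0.827, 0.359, 0.012, 0, -1.224, -0.288], TCP at [0.297, -0.606, 0.227] pointing down, gripper open.
Joint ranges: [-3.07, 3.07], [-1.43, 2.12], [-1.02, 1.25], [-3.03, 1.67], [-3.05, -0], [-3.03, 3.03]. Speed limits (rad/s): [2.39, 2.39, 3.01, 3.14, 3.14, 3.14].

INTERFACE

Orientations are given as [roll, pitch, yaw] about the fixed x, y, z axes, in that order (R = Rz(yaw) Ry(pitch) Rx(roll)).
In Python, from station import arm, grab_frame, camera_params gives the robot as it stands.
- The arm moves only by the shell command python3 -m handwheel 'ROWS' [FORCE]. ROWS is JSON, a list that holds one entry, the list of rows, each a list of 5 numbers: the finger opening in m, from 0 to 0.0876, then the shift along the tool's x, y, z in m, then the turn about the tool's z in degrees. A call has 1 to 20 rows; each row is the pose to reach, as a shift and turn from the pose measured when the call began, along the tool's axes at that moment; what a row does not reach only later rows make up. A row lasts 1/12 s, in which the tool goes at most 41.7 mm and 7.16 degrees, less where a joint would pass 70% of its speed; a pose out of reach is approached as far as the arm can. A call with a gripper value outside its range is refused whole. The fingers move at their own pace and stop on an object; FORCE is the grip in N (left out, the last holds). Time passes only in rows, so rows that repeat a pose let the fingers close. It gives the time, the measured TCP pose, the force and the opening at its end, in the units of the state.
- arm.get_state(): the state, without advancing time (a new reading comes with each control period).
- grab_frame(name): name is "side" or "top"; returns the picture (384x512x3 uint8, blue, green, red); there is no depth.
- camera_params(name): a dict with "intrinsics" (3x3 intrinsics, pixels), "R" (3x3) and "t" (3): a world point X has camera coordinates R X + t. Camera axes: x right, y down, z forward; pixel columns grow to the right and rows downward; lengths in m; the calibration is good to about 2 mm. A picture is of the moment at which its call begins. camera_params takes no time and is no camera call.
- arm.job_done(): hands the job in, once; it reports no verdict.
The state is a dict: "t": time; "q": joint angles; "qd": joint speeds; "joint_efforts": joint torques, N m; "eef_pos": TCP position; "ee_rot": TCP orientation; "force": force on the tool from outside, world axes, zero at the start; "moment": the same for the moment, N m; "width": finger opening in m.
Only numpy, scipy, OpenCV 4.12 (cv2) and the standard library are available. Lean on these libraries where they do the work, as an engineer would, in place of code of your own. Each camera call takes 0.05 s, during which the arm holds its last target.

## Working session

There is one attempt and no reset: what is moved stays moved. The work goes in short steps, Python scripts to look and compute and a shell command to move; the robot and the scene stay as the last step left them, time stands still between calls to the robot, and variables do not carry over. Pictures are saved under pics/ and viewed, and the job is handed in when it is done.

```bash
ls; mkdir -p pics
python3 - <<'E'
from station import arm, grab_frame, camera_params
import cv2
s=arm.get_state()
print({k:s[k] for k in('t','eef_pos','ee_rot','width','force')})
for n in('side','top'):
    f=grab_frame(n);cv2.imwrite(f'pics/{n}0.png',f)
    p=camera_params(n);print(n,p)
E
```

```text
pics
{'t': 0.0, 'eef_pos': array([ 0.2968897 , -0.60565087,  0.22563875]), 'ee_rot': array([-3.14146302e+00, -1.65464694e-03,  2.02649796e+00]), 'width': 0.08775327181941481, 'force': array([-0.00509645, -0.35094204,  0.63414255])}
side {'intrinsics': array([[380.83840392,   0.        , 257.34743815],
       [  0.        , 380.83840392, 192.56554641],
       [  0.        ,   0.        ,   1.        ]]), 'R': array([[-0.84136171, -0.53994238,  0.02393101],
       [-0.25460249,  0.35689758, -0.89877788],
       [ 0.47674735, -0.76229019, -0.43775064]]), 't': array([0.41423737, 0.26624391, 0.73253794])}
top {'intrinsics': array([[388.32700764,   0.        , 253.44007865],
       [  0.        , 388.32700764, 191.8867637 ],
       [  0.        ,   0.        ,   1.        ]]), 'R': array([[-0.01122495, -0.99962333,  0.02504404],
       [-0.989425  ,  0.00748138, -0.1448523 ],
       [ 0.14461038, -0.02640516, -0.98913629]]), 't': array([-0.04047731,  0.54608844,  1.05584595])}
```

View pics/side0.png

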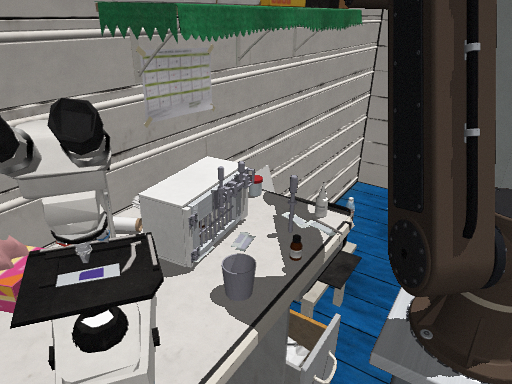

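View pics/top0.png

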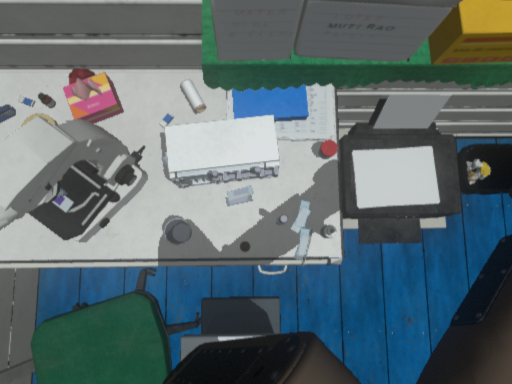

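The side view shows the cup at (239,276), the amber bottle at (296,247), the cabinet at (200,210) and a tall post at (293,205). I'll zoom in next.

Run:
```python
import cv2
s=cv2.imread('pics/side0.png');t=cv2.imread('pics/top0.png')
cv2.imwrite('pics/s0a.png',cv2.resize(s[140:290,180:365],None,fx=4,fy=4,interpolation=cv2.INTER_CUBIC)[:600,:800])
cv2.imwrite('pics/t0a.png',cv2.resize(t[105:265,150:350],None,fx=3.75,fy=3.75,interpolation=cv2.INTER_CUBIC))
```

```text
(no output)
```

View pics/s0a.png

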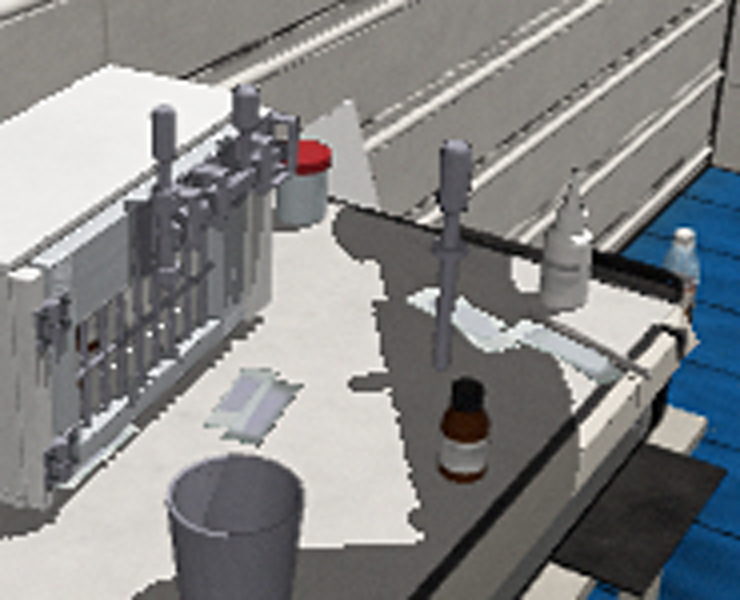

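View pics/t0a.png

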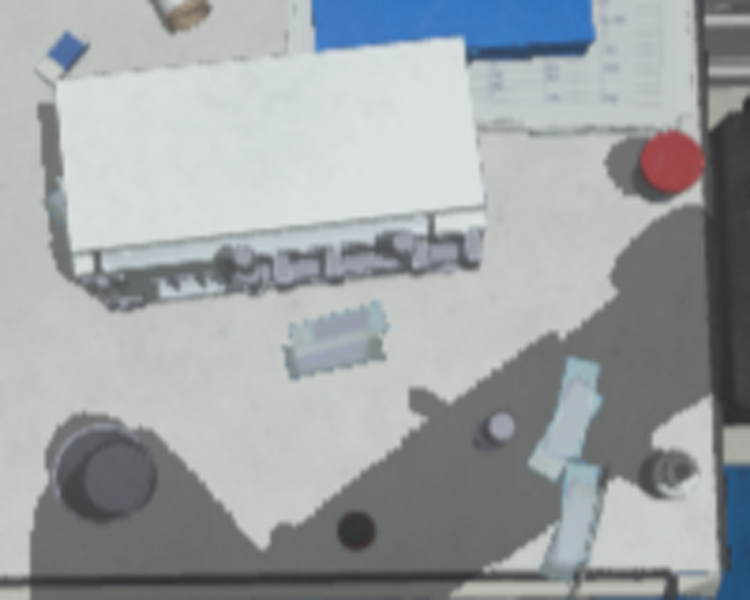

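```bash
cat > h.py <<'E'
import numpy as np
from station import arm,grab_frame,camera_params
def ray(n,u,v):
    p=camera_params(n);R=p['R'];c=-R.T@p['t'];d=R.T@np.linalg.inv(p['intrinsics'])@np.array([u,v,1.]);return c,d/np.linalg.norm(d)
def onz(n,u,v,z):
    c,d=ray(n,u,v);return c+d*(z-c[2])/d[2]
def tri(a,b):
    c1,d1=ray('side',*a);c2,d2=ray('top',*b)
    s,*_=np.linalg.lstsq(np.c_[d1,-d2],c2-c1,rcond=None)
    p,q=c1+d1*s[0],c2+d2*s[1];return (p+q)/2,np.linalg.norm(p-q)
def proj(n,X):
    p=camera_params(n);x=p['intrinsics']@(p['R']@np.asarray(X)+p['t']);return x[:2]/x[2]
E
python3 - <<'E'
import cv2
s=cv2.imread('pics/side0.png');t=cv2.imread('pics/top0.png')
cv2.imwrite('pics/s0b.png',cv2.resize(s[155:225,195:265],None,fx=8,fy=8,interpolation=cv2.INTER_NEAREST))
cv2.imwrite('pics/t0b.png',cv2.resize(t[155:195,190:285],None,fx=8,fy=8,interpolation=cv2.INTER_NEAREST))
E
```

```text
(no output)
```

View pics/s0b.png

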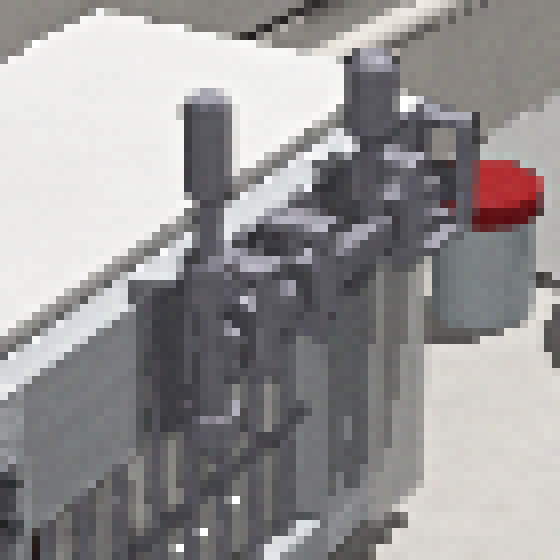

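View pics/t0b.png

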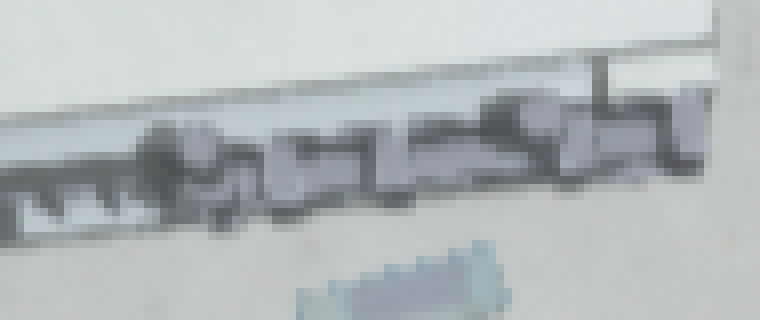

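Run:
```python
from h import *
from scipy.optimize import least_squares
np.set_printoptions(precision=4,suppress=True)
# pin/knob on top plane and from side ray at mid height
pt=onz('top',214.7,172.6,.222); ps=onz('side',221,173.2,.206)
kt=onz('top',257.0,168.9,.200); ks=onz('side',241.6,167,.1855)
print('pin',pt,ps,'knob',kt,ks)
# cabinet corners (top view, z=.17): front-left, front-right, back-left, back-right
C={}
for nm,uv in dict(fl=(170,171),fr=(278.5,160),bl=(165.5,126.5),br=(273.5,115.3)).items():
    C[nm]=onz('top',*uv,.17)
    print(nm,C[nm])
y=C['fl']-C['fr'];print('yaw front',np.arctan2(-y[0],y[1]),np.linalg.norm(y[:2]))
y=pt-kt;print('yaw pin-knob',np.arctan2(-y[0],y[1]),np.linalg.norm(y[:2]))
y=ps-ks;print('yaw side pin-knob',np.arctan2(-y[0],y[1]),np.linalg.norm(y[:2]))
```

```text
pin [0.5658 0.0502 0.222 ] [0.5644 0.0511 0.206 ] knob [ 0.5787 -0.0506  0.2   ] [ 0.5763 -0.0489  0.1855]
fl [0.5809 0.1652 0.17  ]
fr [ 0.6074 -0.1062  0.17  ]
bl [0.6958 0.1788 0.17  ]
br [ 0.7246 -0.0958  0.17  ]
yaw front 0.09754062067760588 0.27268267925555306
yaw pin-knob 0.12684064385338317 0.10165197457174227
yaw side pin-knob 0.11904314247917301 0.10070171366840877
```

```bash
cat >> h.py <<'E'
from scipy.spatial.transform import Rotation as Ro
np.set_printoptions(precision=4,suppress=True)
def go(x,y,z,yawx=None):
    s=arm.get_state();R=Ro.from_euler('xyz',s['ee_rot']).as_matrix()
    d=R.T@(np.array([x,y,z])-s['eef_pos'])*1000
    out=['shift mm',d.round(1)]
    if yawx is not None:
        a=np.arctan2(R[1,0],R[0,0]); t=np.degrees(a-yawx); t=(t+90)%180-90; out+=['turn deg',round(t,2)]
    print(*out,'n',round(np.linalg.norm(d)/41.7,1)); return s
def st():
    s=arm.get_state();print('t',round(s['t'],2),'p',s['eef_pos'],'rot',s['ee_rot'],'F',s['force'].round(1),'w',round(s['width'],4),'q',s['q'].round(2))
E
python3 - <<'E'
from h import *
import cv2
print('cup tri',tri((239,264.2),(178,230.9)), onz('top',178,230.9,.075),onz('side',239,264.2,.075))
t=cv2.imread('pics/top0.png')[205:265,150:215];cv2.imwrite('pics/t0c.png',cv2.resize(t,None,fx=8,fy=8,interpolation=cv2.INTER_NEAREST))
s=cv2.imread('pics/side0.png')[240:310,205:275];cv2.imwrite('pics/s0c.png',cv2.resize(s,None,fx=8,fy=8,interpolation=cv2.INTER_NEAREST))
print('post',tri((455/4+180,145/4+140),(500/3.75+150,427/3.75+105)))
print('dropper',onz('top',670/3.75+150,473/3.75+105,.1),'amber',onz('top',356/3.75+150,530/3.75+105,.06))
go(.565,.0507,.262,1.69)
st()
E
```

```text
cup tri (array([0.4369, 0.1595, 0.0708]), np.float64(0.00042561375046814626)) [0.4365 0.1587 0.075 ] [0.4338 0.1642 0.075 ]
post (array([ 0.46  , -0.1151,  0.1662]), np.float64(0.0017685481484864833))
dropper [ 0.4307 -0.2416  0.1   ] amber [ 0.3936 -0.0203  0.06  ]
shift mm [471.5 529.6 -35.7] turn deg 19.28 n 17.0
t 0.1 p [ 0.2969 -0.6057  0.2257] rot [-3.1415 -0.0015  2.0264] F [-0.6 -0.9  0.6] w 0.0879 q [-0.83  0.36  0.01 -0.   -1.22 -0.29]
```

View pics/t0c.png

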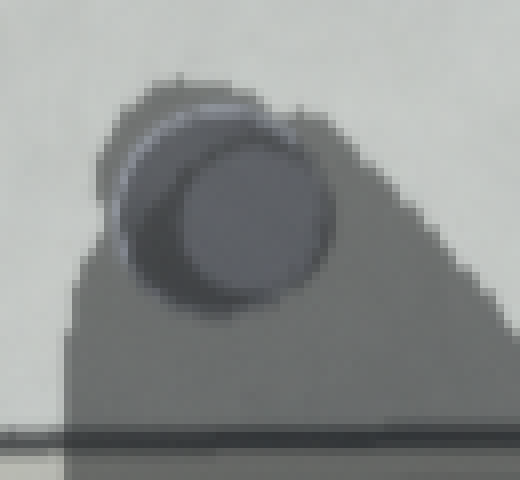

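View pics/s0c.png

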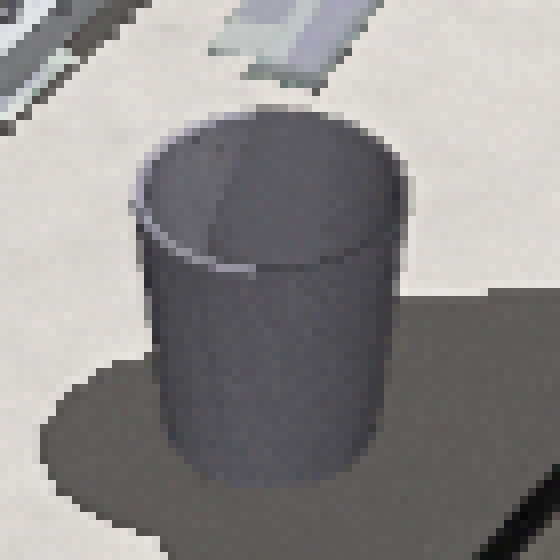

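Things that could be taken for the pin, by side-view pixel:
- the pin in the eyes, (221,172)
- the bolt knob, (242,167)
- the free-standing larger pin, (294,182), 166 mm tall

I choose the one in the eyes: its head top lies at z≈0.222 and it is 102 mm left of the knob. The close crop confirms it.

```bash
python3 -m handwheel '[[[0.05,0,0,-0.036,0],[0.05,0.028,0.031,-0.036,3],[0.05,0.055,0.062,-0.036,8],[0.05,0.083,0.093,-0.036,14],[0.05,0.111,0.125,-0.036,19.3],[0.05,0.139,0.156,-0.036,19.3],[0.05,0.166,0.187,-0.036,19.3],[0.05,0.194,0.218,-0.036,19.3],[0.05,0.222,0.249,-0.036,19.3],[0.05,0.25,0.28,-0.036,19.3],[0.05,0.277,0.311,-0.036,19.3],[0.05,0.305,0.342,-0.036,19.3],[0.05,0.333,0.374,-0.036,19.3],[0.05,0.36,0.405,-0.036,19.3],[0.05,0.388,0.436,-0.036,19.3],[0.05,0.416,0.467,-0.036,19.3],[0.05,0.444,0.498,-0.036,19.3],[0.05,0.4715,0.5296,-0.036,19.3],[0.05,0.4715,0.5296,-0.036,19.3],[0.05,0.4715,0.5296,-0.036,19.3]]]' 20
python3 - <<'E'
from h import *
import cv2
go(.565,.0507,.188,1.69);st()
f=grab_frame('side');g=grab_frame('top')
cv2.imwrite('pics/s1.png',np.hstack([cv2.resize(f[100:240,160:300],(560,560)),]))
cv2.imwrite('pics/t1.png',cv2.resize(g[130:210,170:300],None,fx=6,fy=6))
E
```

```text
t: 1.77
eef_pos: [0.5653, 0.0529, 0.2613]
ee_rot: [-3.139, -0.001, 1.693]
force: [0.0, -1.0, 0.2]
width: 0.05
shift mm [-2.2 -0.4 73.3] turn deg 0.16 n 1.8
t 1.77 p [0.5653 0.0529 0.2613] rot [-3.1393 -0.0011  1.6928] F [ 0.  -1.   0.2] w 0.05 q [ 0.44  0.16 -0.17 -0.   -1.24 -1.88]
```

View pics/s1.png

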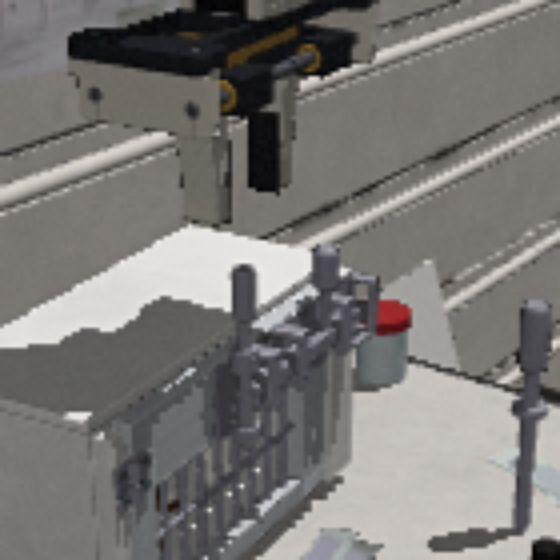

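View pics/t1.png

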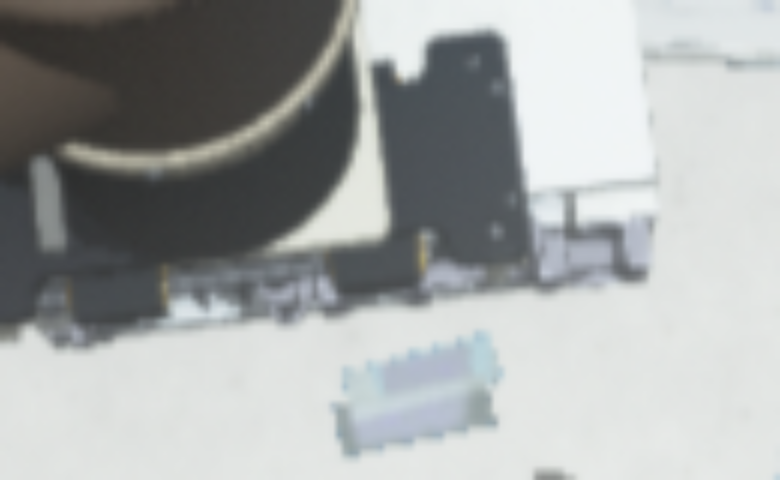

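Both views show the open fingers above the pin head: fingertips around crop (205,220) and (265,190) in the side view, pin head at (243,290). I descend and grip.

```bash
python3 -m handwheel '[[[0.05,-0.002,0,0.025,0],[0.05,-0.002,0,0.05,0],[0.05,-0.002,0,0.072,0],[0.05,-0.002,0,0.072,0],[0.0,-0.002,0,0.072,0],[0.0,-0.002,0,0.072,0],[0.0,-0.002,0,0.072,0],[0.0,-0.002,0,0.072,0],[0.0,-0.002,0,0.072,0],[0.0,-0.002,0,0.072,0]]]' 25
python3 - <<'E'
from h import *
import cv2
st()
f=grab_frame('side')
cv2.imwrite('pics/s2.png',np.hstack([cv2.resize(f[100:240,160:300],(560,560)),]))
E
```

```text
t: 2.7
eef_pos: [0.5649, 0.0488, 0.1905]
ee_rot: [-3.141, -0.001, 1.69]
force: [-0.6, 1.2, 0.7]
width: 0.0151
t 2.7 p [0.5649 0.0488 0.1905] rot [-3.1409 -0.0014  1.6903] F [-0.6  1.2  0.7] w 0.0151 q [ 0.43  0.21 -0.28 -0.   -1.08 -1.88]
```

View pics/s2.png

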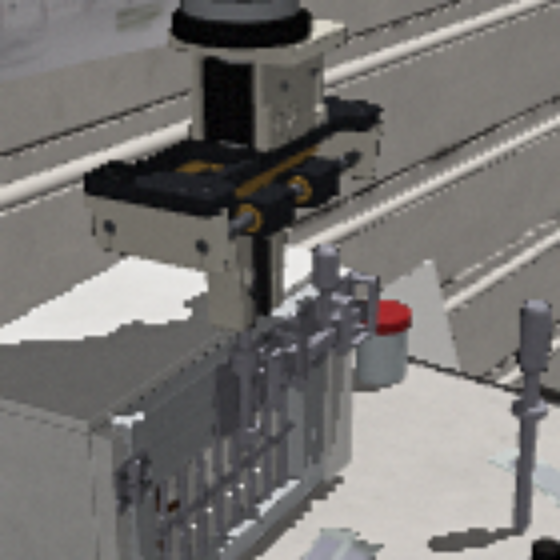

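The head is held at 15 mm width, and the fingers close round it at crop (250,290). I lift straight up.

```bash
python3 -m handwheel '[[[0.0,0,0,0,0],[0.0,0,0,0,0],[0.0,0,0,-0.01,0],[0.0,0,0,-0.025,0],[0.0,0,0,-0.04,0],[0.0,0,0,-0.055,0],[0.0,0,0,-0.07,0],[0.0,0,0,-0.085,0],[0.0,0,0,-0.09,0],[0.0,0,0,-0.09,0]]]' 35
python3 - <<'E'
from h import *
import cv2
st()
f=grab_frame('side')
cv2.imwrite('pics/s3.png',np.hstack([cv2.resize(f[100:240,160:300],(560,560)),]))
go(.436,.160,.28,1.69)
E
```

```text
t: 3.58
eef_pos: [0.5657, 0.0489, 0.2822]
ee_rot: [3.14, -0.002, 1.691]
force: [-0.9, -0.3, -1.3]
width: 0.0138
t 3.58 p [0.5657 0.0489 0.2822] rot [ 3.1396 -0.0018  1.6905] F [-0.9 -0.3 -1.3] w 0.0138 q [ 0.43  0.15 -0.14 -0.   -1.28 -1.88]
shift mm [ 125.7 -114.9    1. ] turn deg 0.02 n 4.1
```

View pics/s3.png

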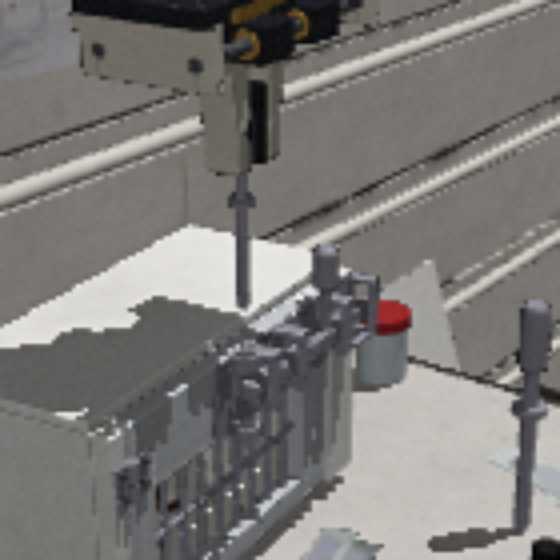

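The pin is out and hangs upright, lower end at crop (243,303), clear of the eyes. I move over the cup.

```bash
python3 -m handwheel '[[[0.0,0.012,-0.011,0,0],[0.0,0.035,-0.032,0,0],[0.0,0.06,-0.055,0,0],[0.0,0.085,-0.078,0,0],[0.0,0.11,-0.1,0,0],[0.0,0.1257,-0.1149,0,0],[0.0,0.1257,-0.1149,0.03,0],[0.0,0.1257,-0.1149,0.06,0],[0.0,0.1257,-0.1149,0.08,0],[0.0,0.1257,-0.1149,0.08,0],[0.0,0.1257,-0.1149,0.08,0]]]'
python3 - <<'E'
from h import *
import cv2
st()
f=grab_frame('side');g=grab_frame('top')
cv2.imwrite('pics/s4.png',cv2.resize(f[150:310,165:305],None,fx=3.7,fy=3.7))
cv2.imwrite('pics/t4.png',cv2.resize(g[150:270,120:250],None,fx=5,fy=5))
go(.436,.160,.092,1.69)
E
```

```text
t: 4.55
eef_pos: [0.4354, 0.1595, 0.2001]
ee_rot: [-3.139, 0.0, 1.691]
force: [0.0, -0.1, -0.2]
width: 0.0137
t 4.55 p [0.4354 0.1595 0.2001] rot [-3.1391  0.0005  1.6906] F [ 0.  -0.1 -0.2] w 0.0137 q [ 0.78  0.03 -0.47 -0.   -1.07 -2.23]
shift mm [ -0.5  -0.9 110.1] turn deg 0.03 n 2.6
```

View pics/s4.png

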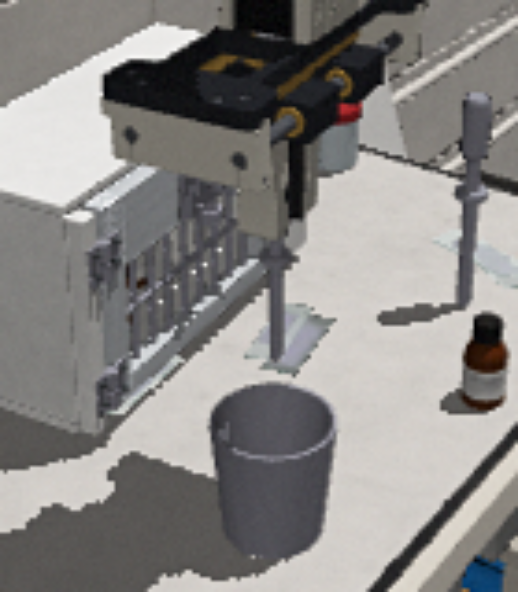

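View pics/t4.png

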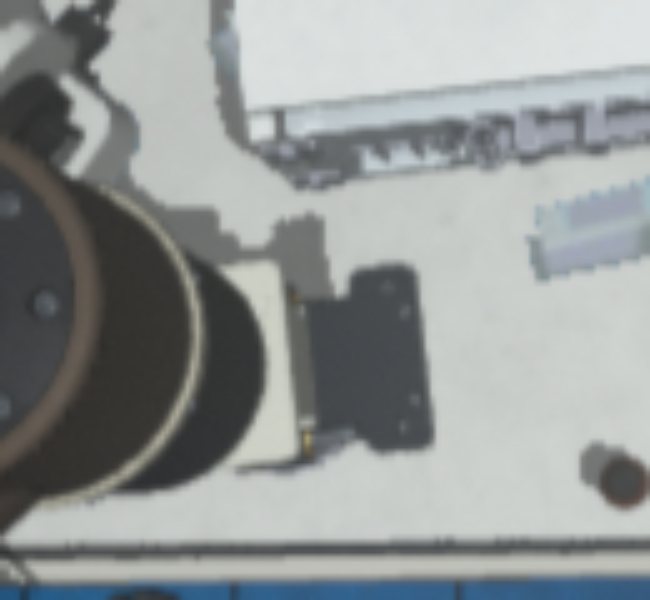

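The pin hangs over the cup: pin tip at crop (278,362), mouth centre at (273,420). I lower it and let go.

```bash
python3 -m handwheel '[[[0.0,-0.0005,-0.0009,0.03,0],[0.0,-0.0005,-0.0009,0.06,0],[0.0,-0.0005,-0.0009,0.085,0],[0.0,-0.0005,-0.0009,0.1,0],[0.0,-0.0005,-0.0009,0.107,0],[0.0,-0.0005,-0.0009,0.107,0],[0.0,-0.0005,-0.0009,0.107,0]]]'
python3 - <<'E'
from h import *
import cv2
st()
f=grab_frame('side')
cv2.imwrite('pics/s5.png',cv2.resize(f[150:310,165:305],None,fx=3.7,fy=3.7))
E
```

```text
t: 5.23
eef_pos: [0.4369, 0.1605, 0.0962]
ee_rot: [3.139, -0.002, 1.691]
force: [-0.0, 0.1, -0.8]
width: 0.0137
t 5.23 p [0.4369 0.1605 0.0962] rot [ 3.1391 -0.0024  1.6906] F [-0.   0.1 -0.8] w 0.0137 q [ 0.78  0.15 -0.62 -0.   -0.81 -2.23]
```

View pics/s5.png

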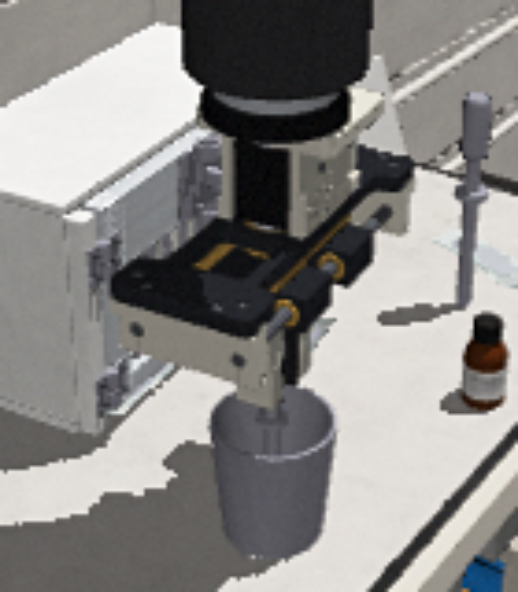

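The pin is inside the mouth, at crop (272,420). I release it.

```bash
python3 -m handwheel '[[[0.0,0,0,0.003,0],[0.0,0,0,0.003,0],[0.025,0,0,0.003,0],[0.08,0,0,0.003,0],[0.08,0,0,0.003,0],[0.08,0,0,0.003,0],[0.08,0,0,0.003,0],[0.08,0,0,0.003,0]]]'
python3 - <<'E'
from h import *
import cv2
st()
f=grab_frame('side')
cv2.imwrite('pics/s6.png',cv2.resize(f[150:310,165:305],None,fx=3.7,fy=3.7))
E
```

```text
t: 5.95
eef_pos: [0.4371, 0.1608, 0.0936]
ee_rot: [3.138, -0.003, 1.691]
force: [-1.0, -0.7, 0.4]
width: 0.0483
t 5.95 p [0.4371 0.1608 0.0936] rot [ 3.1383 -0.003   1.6907] F [-1.  -0.7  0.4] w 0.0483 q [ 0.78  0.15 -0.62 -0.   -0.8  -2.23]
```

View pics/s6.png

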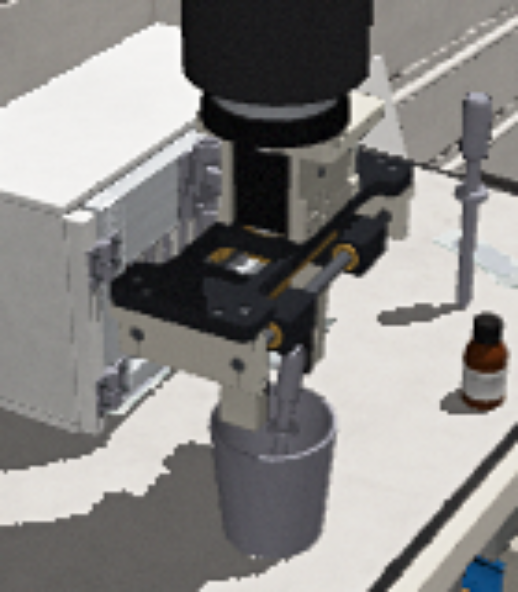

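The pin leans towards the camera's right, head at crop (290,375), and the fingers are still opening. I let them finish, then rise.

```bash
python3 -m handwheel '[[[0.0876,0,0,0,0],[0.0876,0,0,0,0],[0.0876,0,0,0,0],[0.0876,0,0,0,0],[0.0876,0,0,0,0],[0.0876,0,0,0,0],[0.0876,0,0,-0.01,0],[0.0876,0,0,-0.03,0],[0.0876,0,0,-0.06,0],[0.0876,0,0,-0.09,0],[0.0876,0,0,-0.12,0],[0.0876,0,0,-0.15,0],[0.0876,0,0,-0.16,0],[0.0876,0,0,-0.16,0]]]'
python3 - <<'E'
from h import *
import cv2
st()
f=grab_frame('side')
cv2.imwrite('pics/s7.png',cv2.resize(f[150:310,165:305],None,fx=3.7,fy=3.7))
go(.5775,-.0498,.255,1.69)
E
```

```text
t: 7.17
eef_pos: [0.4379, 0.1611, 0.2567]
ee_rot: [3.133, -0.006, 1.691]
force: [-0.5, -0.0, -0.6]
width: 0.0876
t 7.17 p [0.4379 0.1611 0.2567] rot [ 3.1334 -0.0059  1.691 ] F [-0.5 -0.  -0.6] w 0.0876 q [ 0.78 -0.02 -0.38  0.   -1.2  -2.23]
shift mm [-225.7  114.4   -0.9] turn deg 0.04 n 6.1
```

View pics/s7.png

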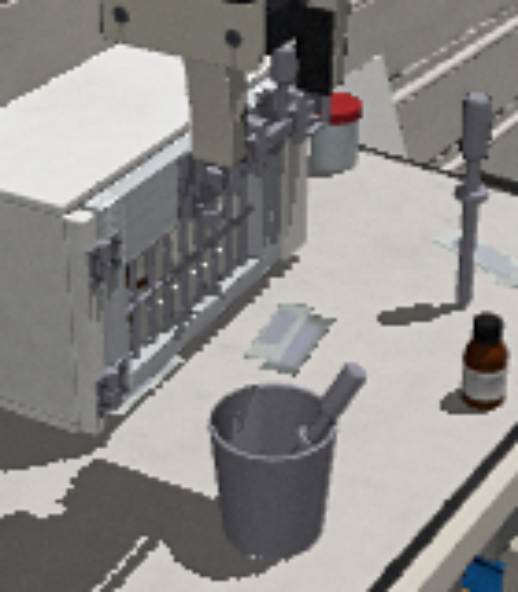

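The pin stands in the cup: leaning, head at crop (345,385), cup upright. Next I go to the bolt's knob.

```bash
python3 -m handwheel '[[[0.05,-0.02,0.01,0,0],[0.05,-0.055,0.028,0,0],[0.05,-0.09,0.046,0,0],[0.05,-0.125,0.063,0,0],[0.05,-0.16,0.081,0,0],[0.05,-0.195,0.099,0,0],[0.05,-0.2165,0.11,0,0],[0.05,-0.2257,0.1144,0,0],[0.05,-0.2257,0.1144,0,0],[0.05,-0.2257,0.1144,0,0]]]'
python3 - <<'E'
from h import *
import cv2
st()
f=grab_frame('side')
cv2.imwrite('pics/s8.png',cv2.resize(f[100:240,180:320],None,fx=4,fy=4))
go(.5775,-.0498,.17,1.69)
print(proj('side',[.5775,-.0498,.17]),proj('side',arm.get_state()['eef_pos']))
E
```

```text
t: 8.05
eef_pos: [0.5768, -0.05, 0.2524]
ee_rot: [3.139, -0.005, 1.689]
force: [-0.3, 0.1, -0.2]
width: 0.0499
t 8.05 p [ 0.5768 -0.05    0.2524] rot [ 3.139  -0.005   1.6892] F [-0.3  0.1 -0.2] w 0.0499 q [ 0.25  0.18 -0.17 -0.   -1.22 -1.7 ]
shift mm [-0.9  0.4 83. ] turn deg 0.02 n 2.0
[241.3943 172.4319] [241.7533 141.3665]
```

View pics/s8.png

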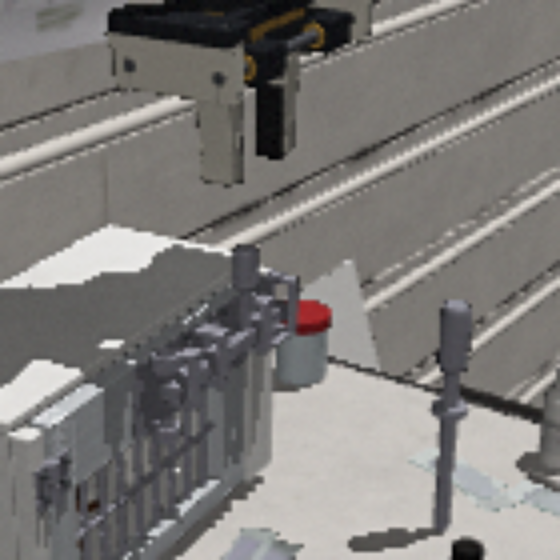

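The fingers at crop (220,180) and (275,155) straddle the knob at (245,265). I descend and grip.

```bash
python3 -m handwheel '[[[0.05,-0.001,0,0.025,0],[0.05,-0.001,0,0.05,0],[0.05,-0.001,0,0.07,0],[0.05,-0.001,0,0.081,0],[0.05,-0.001,0,0.081,0],[0.0,-0.001,0,0.081,0],[0.0,-0.001,0,0.081,0],[0.0,-0.001,0,0.081,0],[0.0,-0.001,0,0.081,0],[0.0,-0.001,0,0.081,0],[0.0,-0.001,0,0.081,0],[0.0,-0.001,0,0.081,0]]]' 40
python3 - <<'E'
from h import *
import cv2
st()
f=grab_frame('side')
cv2.imwrite('pics/s9.png',cv2.resize(f[100:240,180:320],None,fx=4,fy=4))
E
```

```text
t: 9.1
eef_pos: [0.5775, -0.0502, 0.1728]
ee_rot: [3.137, -0.005, 1.69]
force: [0.0, -0.8, 4.1]
width: 0.0156
t 9.1 p [ 0.5775 -0.0502  0.1728] rot [ 3.1368 -0.0046  1.6903] F [ 0.  -0.8  4.1] w 0.0156 q [ 0.25  0.24 -0.28 -0.   -1.04 -1.7 ]
```

View pics/s9.png

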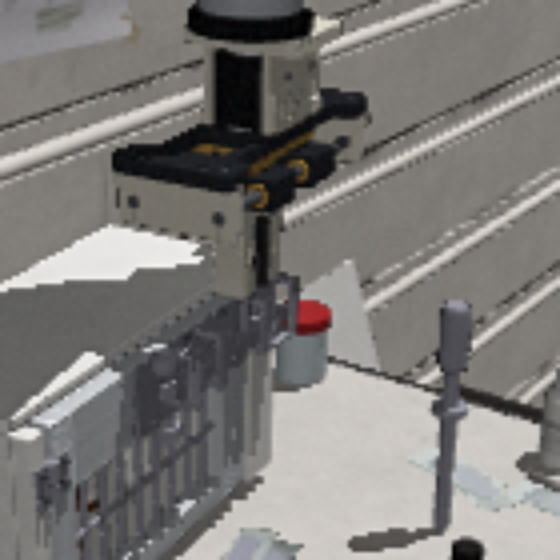

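Gripping force is there, but the width of 15.6 mm is under the knob's 17 mm and there is 4 N of lift on the tool, so the pads probably sit on the rounded top. I open a little, go 5 mm lower and grip again.

```bash
python3 -m handwheel '[[[0.035,0,0,0,0],[0.035,0,0,0,0],[0.035,0,0,0,0],[0.035,0,0,0.006,0],[0.035,0,0,0.006,0],[0.035,0,0,0.006,0]]]' 40
python3 - <<'E'
from h import *
st()
E
python3 -m handwheel '[[[0.0,0,0,0.001,0],[0.0,0,0,0.001,0],[0.0,0,0,0.001,0],[0.0,0,0,0.001,0],[0.0,0,0,0.001,0],[0.0,0,0,0.001,0]]]' 40
python3 - <<'E'
from h import *
import cv2
st()
E
```

```text
t: 9.65
eef_pos: [0.5771, -0.0502, 0.166]
ee_rot: [3.138, -0.005, 1.69]
force: [0.4, 0.0, 0.3]
width: 0.0349
t 9.65 p [ 0.5771 -0.0502  0.166 ] rot [ 3.1382 -0.0046  1.6903] F [0.4 0.  0.3] w 0.0349 q [ 0.25  0.25 -0.29 -0.   -1.03 -1.7 ]
t: 10.15
eef_pos: [0.5771, -0.0502, 0.1649]
ee_rot: [3.138, -0.005, 1.69]
force: [-0.2, -0.0, -2.1]
width: 0.0159
t 10.15 p [ 0.5771 -0.0502  0.1649] rot [ 3.1383 -0.0046  1.6903] F [-0.2 -0.  -2.1] w 0.0159 q [ 0.25  0.25 -0.29 -0.   -1.03 -1.7 ]
```

Width is about the same at this depth, so the pads are probably just compressing. I lift 9 mm and check the force.

```bash
python3 -m handwheel '[[[0.0,0,0,-0.003,0],[0.0,0,0,-0.006,0],[0.0,0,0,-0.009,0],[0.0,0,0,-0.009,0],[0.0,0,0,-0.009,0]]]' 45
python3 - <<'E'
from h import *
import cv2
st()
f=grab_frame('side')
cv2.imwrite('pics/s10.png',np.hstack([cv2.resize(cv2.imread('pics/side0.png')[150:220,200:265],None,fx=6,fy=6),cv2.resize(f[150:220,200:265],None,fx=6,fy=6)]))
E
```

```text
t: 10.57
eef_pos: [0.5772, -0.0502, 0.1742]
ee_rot: [3.138, -0.005, 1.69]
force: [0.1, 0.1, -2.6]
width: 0.0159
t 10.57 p [ 0.5772 -0.0502  0.1742] rot [ 3.1377 -0.0048  1.6902] F [ 0.1  0.1 -2.6] w 0.0159 q [ 0.25  0.24 -0.28 -0.   -1.05 -1.7 ]
```

View pics/s10.png

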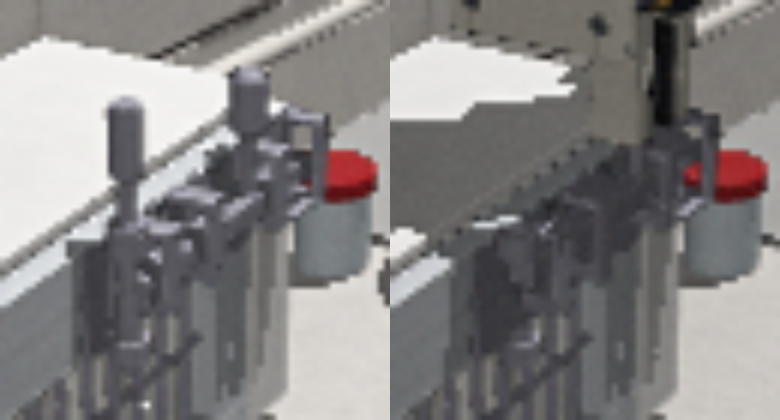

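The lift took 9.3 mm with 2.6 N, about the bolt's weight. I start drawing along tool +x, gently.

```bash
python3 -m handwheel '[[[0.0,0.002,0,0,0],[0.0,0.004,0,0,0],[0.0,0.006,0,0,0],[0.0,0.008,0,0,0],[0.0,0.008,0,0,0]]]'
python3 -c "
from h import *
st()"
```

```text
t: 11.03
eef_pos: [0.576, -0.0418, 0.174]
ee_rot: [3.138, -0.005, 1.691]
force: [-0.2, 0.1, -1.6]
width: 0.0157
t 11.03 p [ 0.576  -0.0418  0.174 ] rot [ 3.1382 -0.0048  1.6906] F [-0.2  0.1 -1.6] w 0.0157 q [ 0.26  0.24 -0.28 -0.   -1.05 -1.71]
```

It met no resistance past the 7 mm hooking point. I continue to about 34 mm.

```bash
python3 -m handwheel '[[[0.0,0.004,0,0,0],[0.0,0.008,0,0,0],[0.0,0.012,0,0,0],[0.0,0.016,0,0,0],[0.0,0.02,0,0,0],[0.0,0.0235,0,0,0],[0.0,0.025,0,0,0],[0.0,0.025,0,0,0]]]'
python3 - <<'E'
from h import *
import cv2
st()
f=grab_frame('side');g=grab_frame('top')
cv2.imwrite('pics/s11.png',cv2.resize(f[150:220,200:275],None,fx=8,fy=8))
E
```

```text
t: 11.7
eef_pos: [0.573, -0.0166, 0.1741]
ee_rot: [3.138, -0.005, 1.691]
force: [0.0, 0.6, -2.3]
width: 0.0156
t 11.7 p [ 0.573  -0.0166  0.1741] rot [ 3.1382 -0.0047  1.6911] F [ 0.   0.6 -2.3] w 0.0156 q [ 0.31  0.23 -0.29 -0.   -1.04 -1.76]
```

View pics/s11.png

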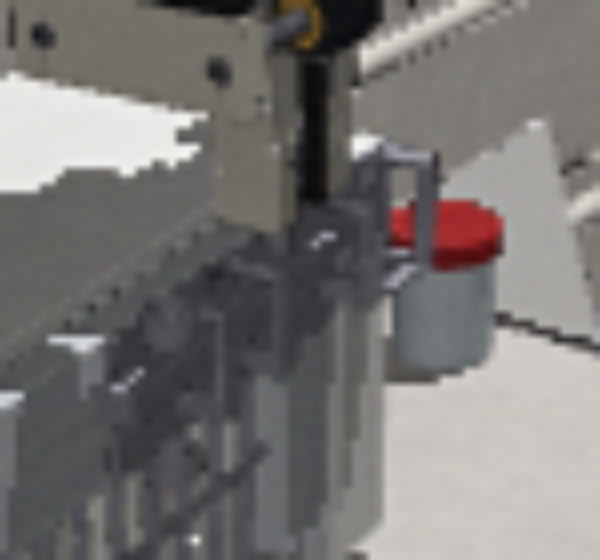

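```bash
python3 -c "
import numpy as np
for d in (1,2,3.5,5,7,9,11,13,15,17,19,21,22):
    t=np.radians(d);c,s=np.cos(t),np.sin(t);print(d,round(.17*(1-c)+.01*s,4),round(-.17*s+.01*(1-c),4))"
```

```text
1 0.0002 -0.003
2 0.0005 -0.0059
3.5 0.0009 -0.0104
5 0.0015 -0.0148
7 0.0025 -0.0206
9 0.0037 -0.0265
11 0.005 -0.0323
13 0.0066 -0.038
15 0.0084 -0.0437
17 0.0104 -0.0493
19 0.0125 -0.0548
21 0.0149 -0.0603
22 0.0161 -0.063
```

```bash
python3 -m handwheel '[[[0.0,0.0002,-0.003,0,1],[0.0,0.0005,-0.0059,0,2],[0.0,0.0009,-0.0104,0,3.5],[0.0,0.0015,-0.0148,0,5],[0.0,0.0015,-0.0148,0,5]]]'
python3 -c "
from h import *
st()"
```

```text
t: 12.22
eef_pos: [0.5577, -0.0172, 0.1743]
ee_rot: [3.138, -0.006, 1.601]
force: [1.8, -0.1, -3.7]
width: 0.0158
t 12.22 p [ 0.5577 -0.0172  0.1743] rot [ 3.138  -0.0055  1.6012] F [ 1.8 -0.1 -3.7] w 0.0158 q [ 0.32  0.21 -0.32 -0.   -1.04 -1.85]
```

Only the spring's 1.8 N resists. I continue the arc to about 21°.

```bash
python3 -m handwheel '[[[0.0,0.0002,-0.003,0,1],[0.0,0.0005,-0.0059,0,2],[0.0,0.0009,-0.0104,0,3.5],[0.0,0.0015,-0.0148,0,5],[0.0,0.0025,-0.0206,0,7],[0.0,0.0037,-0.0265,0,9],[0.0,0.005,-0.0323,0,11],[0.0,0.0066,-0.038,0,13],[0.0,0.0084,-0.0437,0,15],[0.0,0.0094,-0.0465,0,16],[0.0,0.0094,-0.0465,0,16],[0.0,0.0094,-0.0465,0,16],[0.0,0.0094,-0.0465,0,16]]]'
python3 - <<'E'
from h import *
import cv2
st()
f=grab_frame('side');g=grab_frame('top')
cv2.imwrite('pics/s12.png',cv2.resize(f[140:310,165:365],None,fx=3.5,fy=3.5))
cv2.imwrite('pics/t12.png',cv2.resize(g[105:265,150:350],None,fx=3.75,fy=3.75))
E
```

```text
t: 13.3
eef_pos: [0.5113, -0.0093, 0.1744]
ee_rot: [3.139, -0.006, 1.323]
force: [1.8, -0.4, -1.4]
width: 0.0155
t 13.3 p [ 0.5113 -0.0093  0.1744] rot [ 3.1392 -0.0062  1.3227] F [ 1.8 -0.4 -1.4] w 0.0155 q [ 0.36  0.13 -0.42 -0.   -1.02 -2.18]
```

View pics/s12.png

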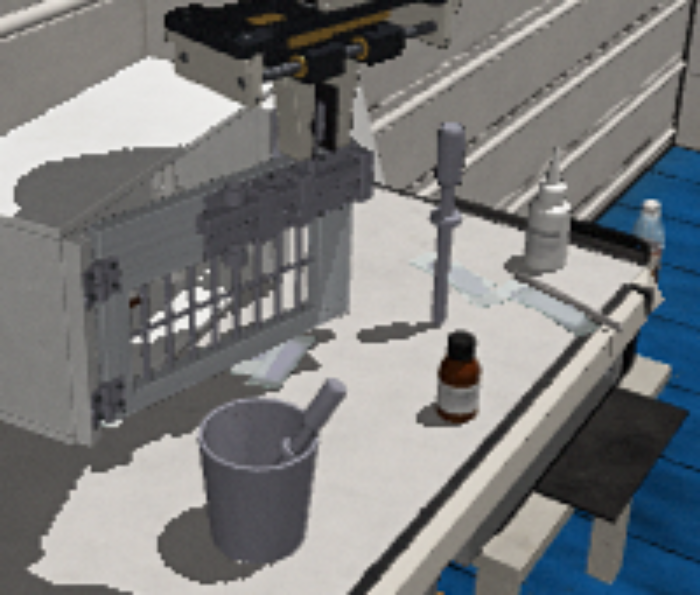

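View pics/t12.png

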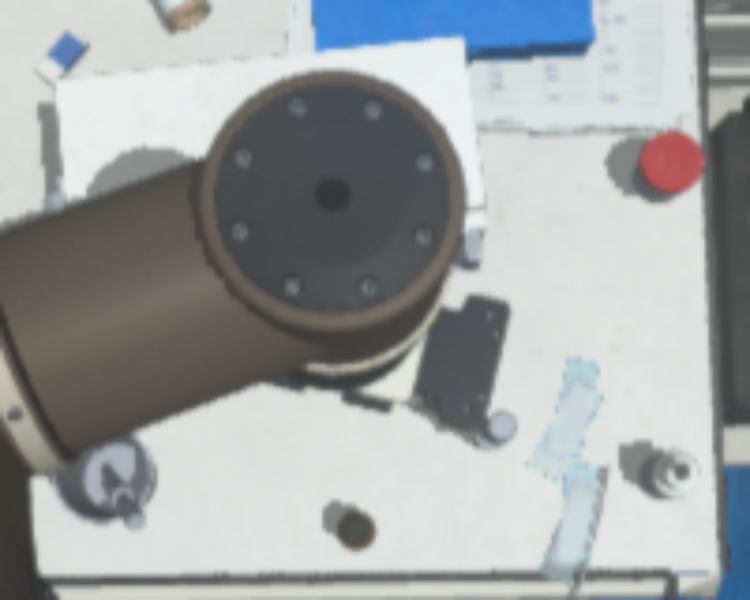

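The side view shows the gate ajar: free edge at crop (350,310), bolt clear of the keeper, cup upright with the pin, bottles at their places. I check the geometry numerically before handing in.

Run:
```python
from h import *
h0=np.array([.573,-.0166]);ex=np.array([np.cos(.12),np.sin(.12)]);ey=np.array([-ex[1],ex[0]])
H=h0+.17*ey+.01*ex
v=np.array([.5113,-.0093])-H
a=np.arctan2(v@(-ex),v@(-ey))-np.arctan2(.01,.17)
print('hinge',H,'r',np.linalg.norm(v),'gate',a,'tip dist',np.linalg.norm(v)+.05)
p,e=tri((261.3,250.9),(185.5,243.7));print('pin top',p,e)
c=np.array([.436,.160]);d=p[:2]-c;print('head off axis',np.linalg.norm(d))
# bottom end for each assumed z (117 mm length, plane through the axis)
for z in(.005,.01,.02,.03):
    L=np.sqrt(.117**2-(p[2]-z)**2);print(z,'bottom off axis',np.linalg.norm(d)-L)
print('cup now',onz('top',105/3.75+150,477/3.75+105,.075))
st()
```

```text
hinge [0.5626 0.1534] r 0.1705648092535012 gate 0.36659801103895373 tip dist 0.2205648092535012
pin top [0.401  0.1336 0.1035] 0.0018207310718459698
head off axis 0.04380979750041756
0.005 bottom off axis -0.019402851480356288
0.01 bottom off axis -0.026584644843804066
0.02 bottom off axis -0.03819297413889213
0.03 bottom off axis -0.04725903141542829
cup now [0.433  0.1587 0.075 ]
t 13.4 p [ 0.5113 -0.0093  0.1743] rot [ 3.1394 -0.0062  1.3223] F [ 1.2 -1.1 -1. ] w 0.0156 q [ 0.36  0.13 -0.42 -0.   -1.02 -2.18]
```

The pin's lower end must be on the cup's floor, since z = 20 mm would put it outside the wall. The gate is at about 0.367 rad and the tip about 221 mm from the hinge. Handing in.

Run:
```python
from h import *
st();print(arm.job_done());st()
```

```text
t 13.4 p [ 0.5113 -0.0093  0.1743] rot [ 3.1394 -0.0062  1.3223] F [ 1.2 -1.1 -1. ] w 0.0156 q [ 0.36  0.13 -0.42 -0.   -1.02 -2.18]
the job is handed in; nothing more can be done
None
the job is handed in; nothing more can be done
```

The cabinet is open and the job is handed in at t = 13.4 s; no verdict is reported. I stood the pin in the steel cup, lifted the bolt 9.3 mm, drew it back about 34 mm without resistance, and swung the gate out. The arm is still holding the bolt's knob.

**Last checks:**
- **Gate and bolt:** the gate is at about 0.37 rad by arm geometry, roughly 8 cm at its free edge. The bolt tip is about 221 mm from the hinge axis (limit 230 mm).
- **Grip:** the fingers are commanded to grip the knob with 45 N.
- **Pin and cup:** the pin leans in the upright cup. I worked out from its length and the position of its head that its lower end is on the cup's floor; I did not see it directly.
- **Bottles:** both look upright and in place by eye; I did not measure them.

**Disagreement:** the fingers closed to about 15.6–15.9 mm on the 17 mm knob. I gripped again about 8 mm lower and got the same width. The cause is not confirmed, but the grip held through the lift, the draw and the opening.

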